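# Wind up and lock the pickle press

## Robot

A 6-joint arm with a two-finger parallel gripper is mounted at the origin on the work surface. World frame = base frame: x ahead of the robot, y to its left, z up, the work surface at z = 0. Lengths are in mm, angles in rad, forces in N, time in s.
With the tool pointing down it reaches from about 400 to 925 mm from the base axis. Payload 12.5 kg.
Tool frame: the origin (TCP) lies midway between the tips of the shut fingers; the grasp point (between the pads) lies 19 mm behind it; z points along the fingers, y is the line along which they close (so a half turn about z gives the same grasp; the last joint's range is limited). The gripper opens to 95 mm and grips with 3 to 60 N. Pads are 20 mm wide; open, the fingers measure 119 mm over their backs; the gripper's body (75 mm by 180 mm) begins 59 mm behind the grasp point.
Start: joints at [-1.259, 0.491, 1.559, -0, 1.092, -0.106], TCP at [253.618, -571.248, 214.661] pointing down, gripper open.
Joint ranges: [-3.1, 3.1], [-0.84, 2.19], [0.05, 2.79], [-1.13, 4.28], [0.06, 2.93], [-2.69, 2.69]. Speed limits (rad/s): [2.22, 2.22, 2.79, 3.14, 3.14, 3.14].

## Interface

Orientations are given as [roll, pitch, yaw] about the fixed x, y, z axes, in that order (R = Rz(yaw) Ry(pitch) Rx(roll)).
In Python, from cell import env gives the robot as it stands.
- The arm moves only by the tool carry_out, never from a script. Its argument "series" is a list of rows, each a list of 4 numbers: the shift along the world's x, y, z normalised to -1 to 1, where 1 is 5 cm, then the turn about the world's z normalised to -1 to 1, where 1 is 6 degrees. In form: [[x, y, z, turn], ...]. A call has exactly 5 rows; each row shifts and turns the commanded pose from where the row before left it; what a row does not reach is not made up. A row lasts 1/10 s, in which the tool goes at most 50 mm and 8.59 degrees, less where a joint would pass 70% of its speed; a pose out of reach is approached as far as the arm can. A call with a number of a shift or a turn outside -1 to 1 is refused whole. A call with a gripper value outside its range is refused whole. "fingers" is the closure, from -1 (fully open) to 1 (shut), set as the call begins (left out, the last holds). The fingers move at their own pace and stop on an object; the grip force is fixed at half the most. Time passes only in rows, so rows that do not move let the fingers close, or fill a call up. It gives the time, the measured TCP pose, the force, the opening and the grip force at its end, in the units of the state.
- env.state(): the state, without advancing time (a new reading comes with each control period).
- env.read_camera(name): name is "scene" or "top" or "wrist"; returns the picture (420x560x3 uint8, red, green, blue); there is no depth.
- env.calibration(name): a dict with "K" (3x3 intrinsics, pixels), "pose" (4x4, takes a point from camera to world coordinates). Camera axes: x right, y down, z forward; pixel columns grow to the right and rows downward; lengths in mm; the calibration is good to about 2 mm. A picture is of the moment at which its call begins: read the wrist's pose just before it. calibration takes no time and is no camera call; for the wrist camera it gives the pose at the moment of the call.
- env.job_done(): hands the job in; it is judged then, once.
Trained networks look in the newest picture that a camera, given by its name, has taken for a name from the list of things; names that differ only in an ending like _2 or _b are one class to them, and where a whole thing is asked for, a point or a joint stands for the part that bears it (a point fixed in the world has none). Each returns a list of dicts, best first, with "conf" (0 to 1); they miss things now and then, are a little off and sometimes report something else, mostly with a low value. They report only what shows in the picture. A call takes as long as a camera call.
- env.look_for(camera, label): "position" ([row, column] as shares, 0 to 1, of the picture: columns of its width, rows of its height, amid what is visible of it).
The state is a dict: "t": time; "joints": joint angles; "qvel": joint speeds; "tau": joint torques, N m; "eef_pos": TCP position; "tcp_rot": TCP orientation; "ft_force": force on the tool from outside, world axes, zero at the start; "moment": the same for the moment, N m; "opening": opening from 0.0 (shut) to 1.0 (fully open); "grip_force": force on a finger pad.
Only numpy, scipy, OpenCV 4.12 (cv2) and the standard library are available. Lean on these libraries where they do the work, as an engineer would, in place of code of your own. Each camera call takes 0.05 s, during which the arm holds its last target. There are 200 camera calls.

## Task

Wind the green pressing plate of the pickle press all the way up, by turning its double-ended crank clockwise (seen from above) until you feel it come to its stop. Then lock it there by turning the orange knob clockwise to its end stop, and leave the bowl, plates and jar where they stand.

Things in the scene. Friction and masses are not known exactly. Their poses are not given: they have to be found in the camera images.
- press: pickle press, fixed to the worktop: clear bin 200 mm (its x) by 340 mm (its y), with a white lid whose top is 130 mm above the worktop. Origin at the centre of its underside, z up. On the lid stand the crank (axis at y = +75 mm), a steel half bridge over it, and the lock knob (axis at y = -115 mm)
- bridge_end (a point): free end of the half bridge's bar, middle of its top, 208 mm above the worktop and 14 mm past the crank axis. From here the bar, 16 mm wide and 12 mm thick, runs 107 mm along the press's +x to a post (14 by 24 mm) that stands 93 mm from the crank axis. The crank pegs pass under the bar with 8 mm to spare; fingers holding or pushing a peg do not, and must change to the other peg
- crank_axis (a point): point on the crank's vertical axis at the top of the lid (press frame x = 0, y = +75 mm, 130 mm above the worktop). A shaft 22 mm in diameter rises here to the bar. The crank's flat steel arm, 166 mm long and 22 mm wide, lies 142 to 151 mm above the worktop
- peg_a (a point): one of the two upright red pegs on the ends of the crank arm, 18 mm in diameter, 72 mm from the crank axis; the two are half a turn apart. The point is on the peg's own axis, 170 mm above the worktop; the peg reaches from 151 to 188 mm above it. The pegs do not turn on the arm
- peg_b (a point): the other red peg, the same
- crank (a joint): angle wound, rad; grows as the crank is turned clockwise seen from above, and the plate rises 30 mm per turn. Starts between one and two turns short of the top stop, which must be felt; it turns stiffly (about 0.2 N m) and stays where it is left
- plate_mid (a point): centre of the green pressing plate inside the clear bin, 10 mm thick; rises as the crank is wound, 30 mm per turn of the crank
- lock_grip (a point): on the vertical axis of the orange lock knob (press frame x = 0, y = -115 mm), at the height to grip: a bar grip 57 mm long, 14 mm thick, from 144 to 174 mm above the worktop, on a disc 60 mm across. The bar lies along the press's x at joint value 0
- lock (a joint): angle of the lock knob, rad; 0 is unlocked, grows clockwise seen from above, and its end stop (locked) is at about 1.5. Stays where it is left
- bowl: steel bowl, 176 mm across and 70 mm high, with a blue plastic clip on its rim; loose, to be left alone. Origin under its centre
- plates: stack of two melamine plates, a white one in a blue one, 184 mm across and 30 mm high; loose, to be left alone. Origin under its centre
- jar: green glass jar with clamp lid, 90 mm across and 135 mm high; loose, to be left alone. Origin under its centre

How it is judged (in metres and radians):
On the way, in this order (a step that is already met when the one before it is completed fails the run):
1. the plate is wound fully up: the crank is at its stop (value of joint crank above 12.35 rad), for 0.2 s.
2. the lock knob is turned to its end stop (value of joint lock above 1.38 rad), for 0.2 s.
At the end, for the whole second after the job is handed in: The crank is at its top stop (within 0.25 rad), so the plate is fully up; after that the lock knob was turned to its end stop (within 0.12 rad), and both are still there and at rest (value of joint crank above 12.35 rad and value of joint lock above 1.38 rad and velocity of joint each of crank, lock below 0.05 rad/s); the robot touches nothing.
It fails at once if the bowl is shoved more than 40 mm (distance of bowl from where it was at the start of the episode above 0.04 m).
It fails at once if the stack of plates is shoved more than 40 mm (distance of plates from where it was at the start of the episode above 0.04 m).
It fails at once if the jar is shoved more than 40 mm (distance of jar from where it was at the start of the episode above 0.04 m).
It also fails if it takes over 72 s, if anything falls off the work surface, if the arm or the gripper's body presses on something with over 40 N, if the wrist force passes 120 N, or if a joint passes its speed limit or range.

## Working session

There is one attempt and no reset: what is moved stays moved. The work goes in short steps, Python scripts to look and compute and a tool call to move; the robot and the scene stay as the last step left them, time stands still between calls to the robot, and variables do not carry over. Pictures are saved under pics/ and viewed, at most 10 in all, crops included, and the job is handed in when it is done.

Besides the shell and the picture viewer there is one more tool, called as name(argument=value, ...), one argument or row to a line, values as JSON. carry_out: Moves the arm, as the interface text tells. Its arguments: {"type":"object","properties":{"series":{"type":"array","items":{"type":"array","items":{"type":"number","minimum":-1,"maximum":1}}},"fingers":{"type":"number"}},"required":["series"]}

```bash
ls; mkdir -p pics
python3 - <<'E'
from cell import env
import cv2,numpy as np
for c in ["top","scene"]:
    im=env.read_camera(c); cv2.imwrite(f"pics/{c}0.png",im[:,:,::-1])
    k=env.calibration(c); print(c,np.round(k["K"],1).tolist(),np.round(k["pose"],3).tolist())
    for l in ["press","bridge_end","crank_axis","peg_a","lock_grip","bowl","plates","jar"]:
        print(l,[(round(d["position"][0]*420),round(d["position"][1]*560),round(d["conf"],2)) for d in env.look_for(c,l)][:4])
print(env.state())
E
```

```text
pics
top [[525.9, 0.0, 278.8], [0.0, 525.9, 205.0], [0.0, 0.0, 1.0]] [[-0.01, -0.997, 0.074, 414.562], [-1.0, 0.011, 0.011, -9.57], [-0.012, -0.074, -0.997, 1472.475], [0.0, 0.0, 0.0, 1.0]]
press [(190, 254, 0.91)]
bridge_end []
crank_axis [(192, 259, 0.95)]
peg_a [(182, 232, 0.97)]
lock_grip [(200, 300, 0.63)]
bowl [(208, 440, 0.83)]
plates [(181, 143, 0.93)]
jar [(270, 156, 0.89)]
scene [[460.4, 0.0, 285.5], [0.0, 460.4, 210.5], [0.0, 0.0, 1.0]] [[-0.153, 0.851, -0.502, 1206.833], [0.988, 0.131, -0.079, 109.53], [-0.001, -0.509, -0.861, 1324.881], [0.0, 0.0, 0.0, 1.0]]
press []
bridge_end [(235, 303, 0.97)]
crank_axis [(236, 303, 0.65), (232, 330, 0.38)]
peg_a [(230, 332, 0.57), (207, 154, 0.44)]
lock_grip [(211, 269, 0.78)]
bowl [(206, 156, 0.66)]
plates [(270, 404, 0.68)]
jar [(192, 394, 0.89)]
{'t': 0.9, 'joints': array([-1.25860796e+00,  4.90859187e-01,  1.55890238e+00, -2.68169908e-05,
        1.09166111e+00, -1.05590846e-01]), 'qvel': array([ 1.21413641e-04,  1.03056023e-03,  1.23147122e-04,  1.00756075e-03,
       -9.35663626e-05,  3.68243810e-04]), 'tau': array([-2.48700038e-03, -6.12465620e+01, -2.58431786e+01,  6.91715931e-02,
        4.44890256e-02,  1.33167521e-05]), 'eef_pos': array([ 253.61017487, -571.26050817,  214.68549028]), 'tcp_rot': array([3.14142613e+00, 4.15818196e-05, 4.17791566e-01]), 'ft_force': array([0.0825704 , 0.26163637, 0.4066124 ]), 'moment': array([ 0.02867141, -0.03672565,  0.00397618]), 'grip_force': 0.0, 'opening': 0.9992945845233128}
```

Run:
```python
import cv2
a=cv2.imread("pics/top0.png")[120:300,190:350]
b=cv2.imread("pics/scene0.png")[130:330,200:400]
cv2.imwrite("pics/m.png",cv2.hconcat([cv2.resize(a,(400,450),interpolation=2),cv2.resize(b,(400,400),interpolation=2).__class__ and cv2.copyMakeBorder(cv2.resize(b,(400,400),interpolation=2),0,50,0,0,0)]))
```

```text
(no output)
```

View pics/m.png

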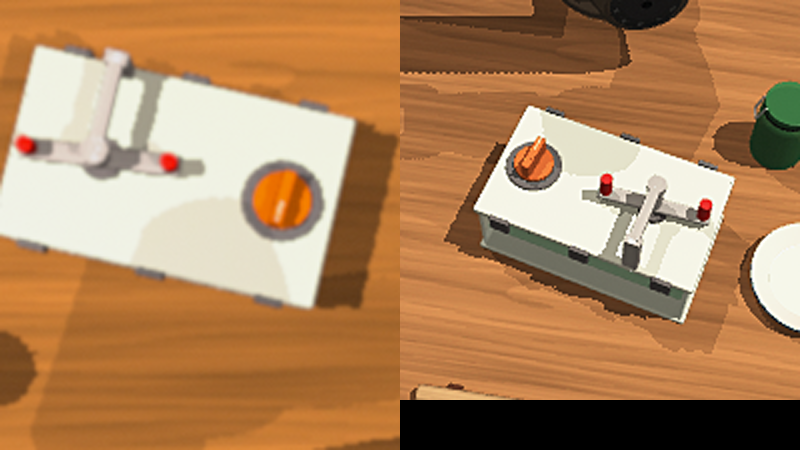

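View pics/top0.png

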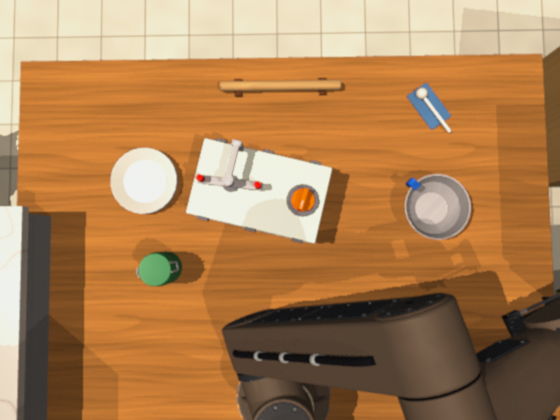

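The picture shows the press with its bridge post on the far side (up in the top view). The pegs are at about rows 178/185, columns 200/258, and the knob is at (200,303). Next I fit the poses by colour.

```bash
cat > h.py <<'E'
from cell import env
import cv2,numpy as np
def ray(c,u,v,z,k=None):
    k=k or env.calibration(c); T=np.array(k["pose"]);d=T[:3,:3]@np.linalg.solve(k["K"],[u,v,1]);o=T[:3,3]
    return (o+d*(z-o[2])/d[2])
def blobs(im,lo,hi,mn=8):
    h=cv2.cvtColor(im,cv2.COLOR_RGB2HSV); m=cv2.inRange(h,lo,hi)
    n,_,s,c=cv2.connectedComponentsWithStats(m)
    return [(c[i],s[i][4]) for i in range(1,n) if s[i][4]>=mn]
E
python3 - <<'E'
from h import *
for c in ["top","scene"]:
    im=env.read_camera(c)
    for n,lo,hi,z in [("red",(0,200,130),(4,255,255),175),("orange",(8,225,170),(18,255,255),155)]:
        for b,a in blobs(im,lo,hi): print(c,n,b.round(1),a,ray(c,*b,z).round(1))
    h=cv2.cvtColor(im,cv2.COLOR_RGB2HSV)
    m=cv2.inRange(h,(0,0,185),(180,60,255)); m=cv2.morphologyEx(m,cv2.MORPH_CLOSE,np.ones((9,9)))
    n,L,s,ct=cv2.connectedComponentsWithStats(m)
    t=(190,240) if c=="top" else (255,300)
    i=L[t]; cs,_=cv2.findContours((L==i).astype(np.uint8),0,2); r=cv2.approxPolyDP(cs[0],6,True)[:,0]
    for p in r: print(c,"corner",p,ray(c,*p,130).round(1))
E
```

```text
top red [199.9 177.5] 26 [581.9 200.3 175. ]
top red [257.5 184.6] 27 [562.4  57.1 175. ]
top orange [302.6 199.1] 339 [526.8 -55.1 155. ]
top corner [204 139] [687.8 197.1 130. ]
top corner [188 213] [496.4 238.1 130. ]
top corner [314 242] [418.9 -83.3 130. ]
top corner [331 168] [ 608.2 -129.9  130. ]
top corner [241 151] [655.2 101.4 130. ]
top corner [237 140] [684.1 111.6 130. ]
scene red [303.1 219.1] 22 [556.7  57.9 175. ]
scene red [352.6 231.9] 25 [576.6 201.5 175. ]
scene corner [264 183] [421.5 -82.2 130. ]
scene corner [237 234] [ 610.4 -128.5  130. ]
scene corner [317 258] [651.1 112.  130. ]
scene corner [342 274] [688.9 186.6 130. ]
scene corner [341 290] [736.2 188.2 130. ]
scene corner [366 218] [498.9 241.  130. ]
```

carry_out(
  series=[
    [0.25,0.5,0.4,1],
    [0.25,0.5,0.4,1],
    [0.25,0.5,0.4,1],
    [0.25,0.5,0.4,1],
    [0.25,0.5,0.4,1],
  ],
)

```text
t: 1.5
eef_pos: [316.5, -445.1, 315.5]
tcp_rot: [3.141, 0.0, 0.946]
ft_force: [0.1, 0.3, -0.7]
opening: 0.999
grip_force: 0.0
```

carry_out(
  series=[
    [0.25,0.5,0,1],
    [0.25,0.5,0,1],
    [0.25,0.5,0,1],
    [0.25,0.5,0,1],
    [0.25,0.5,0,1],
  ],
)

```text
t: 2.0
eef_pos: [379.0, -320.2, 314.8]
tcp_rot: [3.141, 0.0, 1.469]
ft_force: [0.0, -0.8, 0.1]
opening: 1.002
grip_force: 0.0
```

carry_out(
  series=[
    [0.25,0.5,0,1],
    [0.25,0.5,0,1],
    [0.25,0.5,0,1],
    [0.25,0.5,0,1],
    [0.25,0.5,0,1],
  ],
)

```text
t: 2.5
eef_pos: [441.5, -195.2, 314.8]
tcp_rot: [3.141, 0.0, 1.993]
ft_force: [0.3, 0.0, -0.0]
opening: 0.997
grip_force: 0.0
```

carry_out(
  series=[
    [0.25,0.5,0,1],
    [0.25,0.5,0,1],
    [0.25,0.5,0,1],
    [0.25,0.5,0,1],
    [0.25,0.5,0,1],
  ],
)

```text
t: 3.0
eef_pos: [504.0, -70.1, 314.8]
tcp_rot: [3.141, 0.0, 2.517]
ft_force: [0.3, -0.4, -0.2]
opening: 1.001
grip_force: 0.0
```

carry_out(
  series=[
    [0.25,0.5,0,1],
    [0.25,0.5,0,1],
    [0.25,0.5,0,1],
    [0.25,0.5,0,0.8],
    [0,0,0,0],
  ],
)

```text
t: 3.5
eef_pos: [554.4, 30.9, 314.4]
tcp_rot: [3.141, -0.0, 2.915]
ft_force: [0.4, -0.6, -0.3]
opening: 0.997
grip_force: 0.0
```

Run:
```python
from h import *
s=env.state(); print(s["t"],s["eef_pos"],s["tcp_rot"],s["joints"].round(2))
k=env.calibration("wrist"); im=env.read_camera("wrist"); cv2.imwrite("pics/w1.png",im[:,:,::-1])
print(np.round(k["pose"],2).tolist(),np.round(k["K"],0).tolist())
for n,lo,hi,z in [("red",(0,200,90),(4,255,255),180),("orange",(7,225,120),(18,255,255),155)]:
  for b,a in blobs(im,lo,hi,40): print(n,b.round(1),a,ray("wrist",*b,z,k).round(1))
```

```text
3.5 [554.39780539  30.93804372 314.40847876] [ 3.14106294e+00 -4.85671878e-05  2.91473248e+00] [-0.06  0.3   1.59  0.    1.25 -1.41]
[[0.23, 0.95, 0.23, 490.77], [0.97, -0.22, -0.05, 45.41], [0.0, 0.24, -0.97, 482.95], [0.0, 0.0, 0.0, 1.0]] [[329.0, 0.0, 284.0], [0.0, 329.0, 212.0], [0.0, 0.0, 1.0]]
red [472.5 195.7] 97 [586.5 204.2 180. ]
```

View pics/w1.png

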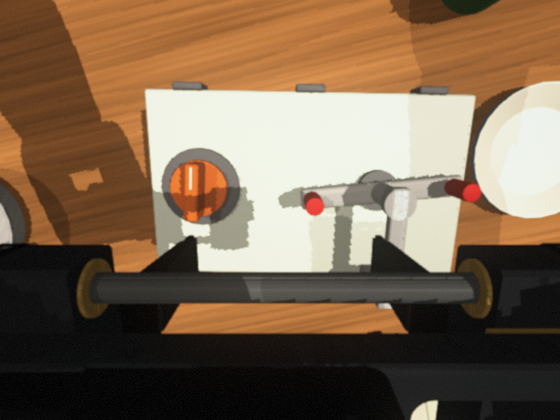

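The wrist view shows both peg tops, at about (col 315, row 205) and (472, 192), and the lid corners at (147,90) and (473,95). I'll fit the top discs.

Run:
```python
from h import *
k=env.calibration("wrist")
for n,u,v,z in [("pegb",315,205.5,188),("pega",472.5,192,188),("corner",146.5,90,130),("corner",474,95,130),("knobdiscL",200,187,144),("shaft/barend",397,197,208)]: print(n,ray("wrist",u,v,z,k).round(1))
print(ray("top",199.5,177,186),ray("top",257.5,184,186))
```

```text
pegb [560.  57. 188.]
pega [580.4 198.9 188. ]
corner [417.6 -81.8 130. ]
corner [498.2 240.5 130. ]
knobdiscL [523.8 -53.5 144. ]
shaft/barend [563.9 125.6 208. ]
[581.6727421  199.55500211 186.        ] [562.61636648  56.52251505 186.        ]
```

carry_out(
  series=[
    [0.12,0.52,0,0.8],
    [0,0,0,0],
    [0,0,0,0],
    [0,0,-0.5,0],
    [0,0,-0.5,0],
  ],
  fingers=0.16,
)

```text
t: 4.05
eef_pos: [559.5, 53.5, 264.7]
tcp_rot: [3.141, 0.002, 2.991]
ft_force: [-0.2, -0.7, -1.4]
opening: 0.637
grip_force: 0.0
```

carry_out(
  series=[
    [0,0,-0.5,0],
    [0,0,-0.5,0],
    [0,0,-0.5,0],
    [0,0,-0.5,0],
    [0,0,-0.13,0],
  ],
)

```text
t: 4.55
eef_pos: [558.4, 53.6, 156.2]
tcp_rot: [-3.141, -0.003, 2.991]
ft_force: [-0.2, 0.5, 0.6]
opening: 0.418
grip_force: 0.0
```

carry_out(
  series=[
    [0,0,0,0],
    [0,0,0,0],
    [0,0,0,0],
    [0,0,0,0],
    [0,0,0,0],
  ],
  fingers=1,
)

```text
t: 5.05
eef_pos: [560.7, 58.3, 159.4]
tcp_rot: [3.135, 0.003, 2.993]
ft_force: [5.5, 27.7, -4.1]
opening: 0.185
grip_force: 30.0
```

carry_out(
  series=[
    [0.03,0.09,0,0],
    [0,0,0,0],
    [0,0,0,0],
    [0,0,0,0],
    [0,0,0,0],
  ],
)

```text
t: 5.55
eef_pos: [561.2, 58.5, 159.4]
tcp_rot: [-3.141, 0.001, 2.994]
ft_force: [-2.5, -5.2, 1.0]
opening: 0.186
grip_force: 30.0
```

```bash
cat > arc.py <<'E'
import sys,numpy as np
p,n,st=float(sys.argv[1]),int(sys.argv[2]),float(sys.argv[3])
f=np.radians(p-st*np.arange(n+1)); q=72*np.c_[np.cos(f),np.sin(f)]/50
r=np.diff(np.round(q,2),axis=0).round(2)
for i in range(0,n,5): print(round(p-st*i),[[*map(float,x),round(-st/6,2)] for x in r[i:i+5]])
E
python3 arc.py -98.5 35 6
```

```text
-98 [[-0.15, 0.03, -1.0], [-0.14, 0.04, -1.0], [-0.14, 0.06, -1.0], [-0.13, 0.08, -1.0], [-0.13, 0.08, -1.0]]
-128 [[-0.11, 0.1, -1.0], [-0.1, 0.11, -1.0], [-0.09, 0.13, -1.0], [-0.08, 0.13, -1.0], [-0.06, 0.13, -1.0]]
-158 [[-0.05, 0.15, -1.0], [-0.03, 0.14, -1.0], [-0.02, 0.15, -1.0], [0.0, 0.15, -1.0], [0.02, 0.15, -1.0]]
-188 [[0.03, 0.15, -1.0], [0.04, 0.14, -1.0], [0.06, 0.14, -1.0], [0.08, 0.13, -1.0], [0.08, 0.13, -1.0]]
-218 [[0.1, 0.11, -1.0], [0.11, 0.1, -1.0], [0.13, 0.09, -1.0], [0.13, 0.08, -1.0], [0.13, 0.06, -1.0]]
-248 [[0.15, 0.05, -1.0], [0.14, 0.03, -1.0], [0.15, 0.02, -1.0], [0.15, 0.0, -1.0], [0.15, -0.02, -1.0]]
-278 [[0.15, -0.03, -1.0], [0.14, -0.04, -1.0], [0.14, -0.06, -1.0], [0.13, -0.08, -1.0], [0.13, -0.08, -1.0]]
```

carry_out(
  series=[
    [-0.15,0.03,0,-1],
    [-0.14,0.04,0,-1],
    [-0.14,0.06,0,-1],
    [-0.13,0.08,0,-1],
    [-0.13,0.08,0,-1],
  ],
)

```text
t: 6.05
eef_pos: [526.8, 73.2, 159.4]
tcp_rot: [3.141, 0.002, 2.466]
ft_force: [2.6, -0.3, -1.7]
opening: 0.185
grip_force: 30.0
```

carry_out(
  series=[
    [-0.11,0.1,0,-1],
    [-0.1,0.11,0,-1],
    [-0.09,0.13,0,-1],
    [-0.08,0.13,0,-1],
    [-0.06,0.13,0,-1],
  ],
)

```text
t: 6.55
eef_pos: [504.5, 103.4, 159.4]
tcp_rot: [3.141, 0.001, 1.942]
ft_force: [-0.7, -2.9, 1.2]
opening: 0.184
grip_force: 30.0
```

carry_out(
  series=[
    [-0.05,0.15,0,-1],
    [-0.03,0.14,0,-1],
    [-0.02,0.15,0,-1],
    [0,0.15,0,-1],
    [0.02,0.15,0,-1],
  ],
)

```text
t: 7.05
eef_pos: [500.4, 140.6, 159.4]
tcp_rot: [3.141, 0.001, 1.419]
ft_force: [-2.7, -3.7, 2.9]
opening: 0.181
grip_force: 30.0
```

carry_out(
  series=[
    [0.03,0.15,0,-1],
    [0.04,0.14,0,-1],
    [0.06,0.14,0,-1],
    [0.08,0.13,0,-1],
    [0.08,0.13,0,-1],
  ],
)

```text
t: 7.55
eef_pos: [515.6, 175.0, 159.4]
tcp_rot: [3.14, -0.0, 0.895]
ft_force: [2.9, -8.9, -0.9]
opening: 0.183
grip_force: 30.0
```

carry_out(
  series=[
    [0.1,0.11,0,-1],
    [0.11,0.1,0,-1],
    [0.13,0.09,0,-1],
    [0.13,0.08,0,-1],
    [0.13,0.06,0,-1],
  ],
)

```text
t: 8.05
eef_pos: [545.5, 196.8, 159.4]
tcp_rot: [3.14, -0.001, 0.372]
ft_force: [-0.4, -6.9, 0.9]
opening: 0.186
grip_force: 30.0
```

carry_out(
  series=[
    [0.15,0.05,0,-1],
    [0.14,0.03,0,-1],
    [0.15,0.02,0,-1],
    [0.15,0,0,-1],
    [0.15,-0.02,0,-1],
  ],
)

```text
t: 8.55
eef_pos: [582.3, 200.8, 159.4]
tcp_rot: [3.141, -0.0, -0.152]
ft_force: [-3.3, -2.5, 2.0]
opening: 0.186
grip_force: 30.0
```

carry_out(
  series=[
    [0.15,-0.03,0,-1],
    [0.14,-0.04,0,-1],
    [0.14,-0.06,0,-1],
    [0.13,-0.08,0,-1],
    [0,0,0,0],
  ],
)

```text
t: 9.05
eef_pos: [610.8, 190.0, 159.4]
tcp_rot: [-3.141, -0.001, -0.569]
ft_force: [-2.6, -3.4, 4.6]
opening: 0.186
grip_force: 30.0
```

Run:
```python
from h import *
s=env.state(); print(s["eef_pos"],np.degrees(s["tcp_rot"][2]),s["joints"].round(2),s["ft_force"])
```

```text
[610.79385388 190.04345007 159.37534255] -32.59567563590451 [ 0.2   0.57  1.58 -0.    0.99  2.34] [-2.63633819 -3.39363444  4.58547244]
```

carry_out(
  series=[
    [0,0,0,0],
    [0,0,0,0],
    [0,0,0,0],
    [0,0,0.66,0],
    [0,0,0.66,0],
  ],
  fingers=0.16,
)

```text
t: 9.55
eef_pos: [609.6, 190.9, 224.3]
tcp_rot: [3.14, 0.001, -0.565]
ft_force: [0.4, -0.1, 0.3]
opening: 0.417
grip_force: 0.0
```

carry_out(
  series=[
    [0,0,0,1],
    [-0.08,-0.12,0,1],
    [-0.08,-0.12,0,1],
    [-0.08,-0.12,0,1],
    [-0.08,-0.12,0,1],
  ],
)

```text
t: 10.05
eef_pos: [593.8, 166.8, 224.1]
tcp_rot: [3.142, -0.0, -0.037]
ft_force: [0.1, -0.4, 0.5]
opening: 0.421
grip_force: 0.0
```

carry_out(
  series=[
    [-0.08,-0.12,0,1],
    [-0.08,-0.12,0,1],
    [-0.08,-0.12,0,1],
    [-0.08,-0.12,0,1],
    [-0.08,-0.12,0,1],
  ],
)

```text
t: 10.55
eef_pos: [573.8, 136.8, 224.2]
tcp_rot: [3.142, -0.0, 0.486]
ft_force: [-0.3, -0.7, 0.3]
opening: 0.42
grip_force: 0.0
```

carry_out(
  series=[
    [-0.08,-0.12,0,1],
    [-0.08,-0.12,0,1],
    [-0.08,-0.12,0,1],
    [-0.08,-0.12,0,1],
    [-0.08,-0.12,0,1],
  ],
)

```text
t: 11.05
eef_pos: [553.8, 106.8, 224.2]
tcp_rot: [3.141, -0.0, 1.01]
ft_force: [0.4, -0.6, 0.2]
opening: 0.423
grip_force: 0.0
```

carry_out(
  series=[
    [-0.08,-0.12,0,1],
    [-0.08,-0.12,0,1],
    [-0.08,-0.12,0,1],
    [-0.08,-0.12,0,1],
    [-0.08,-0.12,0,1],
  ],
)

```text
t: 11.55
eef_pos: [533.9, 76.8, 224.2]
tcp_rot: [3.141, -0.0, 1.533]
ft_force: [-0.2, 0.7, 0.2]
opening: 0.42
grip_force: 0.0
```

carry_out(
  series=[
    [0,0,0,1],
    [0,0,0,1],
    [0,0,0,1],
    [0,0,0,1],
    [0,0,0,1],
  ],
)

```text
t: 12.05
eef_pos: [534.1, 77.0, 224.2]
tcp_rot: [3.141, 0.0, 2.057]
ft_force: [0.3, 0.4, 0.1]
opening: 0.418
grip_force: 0.0
```

carry_out(
  series=[
    [0,0,0,1],
    [0,0,0,1],
    [0,0,0,1],
    [0,0,0,1],
    [0,0,0,1],
  ],
)

```text
t: 12.55
eef_pos: [534.0, 77.0, 224.2]
tcp_rot: [3.141, 0.0, 2.581]
ft_force: [0.0, -0.7, -0.1]
opening: 0.421
grip_force: 0.0
```

```bash
python3 - <<'E'
from h import *
s=env.state(); print(s["eef_pos"],np.degrees(s["tcp_rot"][2]),s["joints"].round(2),s["ft_force"],s["opening"])
E
python3 arc.py -122.6 30 6
```

```text
[534.03287207  76.9946948  224.20321363] 147.86040518862728 [ 0.02  0.36  1.76  0.    1.03 -0.99] [ 0.04006165 -0.65046864 -0.05687372] 0.4206875182072179
-123 [[-0.12, 0.08, -1.0], [-0.11, 0.1, -1.0], [-0.1, 0.12, -1.0], [-0.09, 0.12, -1.0], [-0.08, 0.13, -1.0]]
-153 [[-0.06, 0.13, -1.0], [-0.05, 0.15, -1.0], [-0.03, 0.14, -1.0], [-0.02, 0.15, -1.0], [0.0, 0.16, -1.0]]
-183 [[0.02, 0.15, -1.0], [0.03, 0.14, -1.0], [0.04, 0.15, -1.0], [0.06, 0.13, -1.0], [0.08, 0.14, -1.0]]
-213 [[0.08, 0.12, -1.0], [0.1, 0.11, -1.0], [0.12, 0.1, -1.0], [0.12, 0.09, -1.0], [0.13, 0.08, -1.0]]
-243 [[0.13, 0.06, -1.0], [0.15, 0.05, -1.0], [0.14, 0.03, -1.0], [0.15, 0.02, -1.0], [0.16, 0.0, -1.0]]
-273 [[0.15, -0.02, -1.0], [0.14, -0.03, -1.0], [0.15, -0.04, -1.0], [0.13, -0.06, -1.0], [0.14, -0.08, -1.0]]
```

carry_out(
  series=[
    [-0.02,-0.16,0,0],
    [0,0,-0.43,0],
    [0,0,-0.44,0],
    [0,0,-0.43,0],
    [0,0,0,0],
  ],
)

```text
t: 13.05
eef_pos: [531.9, 68.4, 157.1]
tcp_rot: [-3.139, -0.003, 2.573]
ft_force: [0.0, 0.3, 0.3]
opening: 0.418
grip_force: 0.0
```

carry_out(
  series=[
    [0,0,0,0],
    [0,0,0,0],
    [0,0,0,0],
    [0,0,0,0],
    [0,0,0,0],
  ],
  fingers=1,
)

```text
t: 13.55
eef_pos: [533.4, 68.6, 160.0]
tcp_rot: [3.141, 0.001, 2.575]
ft_force: [-1.0, -2.1, 6.4]
opening: 0.181
grip_force: 30.0
```

carry_out(
  series=[
    [-0.12,0.08,0,-1],
    [-0.11,0.1,0,-1],
    [-0.1,0.12,0,-1],
    [-0.09,0.12,0,-1],
    [-0.08,0.13,0,-1],
  ],
)

```text
t: 14.05
eef_pos: [507.9, 96.0, 160.0]
tcp_rot: [3.141, 0.001, 2.047]
ft_force: [-1.2, -3.6, 6.9]
opening: 0.183
grip_force: 30.0
```

carry_out(
  series=[
    [-0.06,0.13,0,-1],
    [-0.05,0.15,0,-1],
    [-0.03,0.14,0,-1],
    [-0.02,0.15,0,-1],
    [0,0.16,0,-1],
  ],
)

```text
t: 14.55
eef_pos: [499.6, 132.8, 160.0]
tcp_rot: [-3.141, 0.0, 1.524]
ft_force: [-2.9, -3.3, 8.5]
opening: 0.184
grip_force: 30.0
```

carry_out(
  series=[
    [0.02,0.15,0,-1],
    [0.03,0.14,0,-1],
    [0.04,0.15,0,-1],
    [0.06,0.13,0,-1],
    [0.08,0.14,0,-1],
  ],
)

```text
t: 15.05
eef_pos: [510.9, 168.6, 160.0]
tcp_rot: [-3.141, 0.0, 1.0]
ft_force: [-4.9, -2.1, 8.2]
opening: 0.181
grip_force: 30.0
```

carry_out(
  series=[
    [0.08,0.12,0,-1],
    [0.1,0.11,0,-1],
    [0.12,0.1,0,-1],
    [0.12,0.09,0,-1],
    [0.13,0.08,0,-1],
  ],
)

```text
t: 15.55
eef_pos: [538.7, 193.7, 160.0]
tcp_rot: [-3.141, 0.0, 0.476]
ft_force: [-3.5, -2.6, 9.0]
opening: 0.182
grip_force: 30.0
```

```bash
python3 arc.py -242.6 15 3; python3 arc.py -287.6 5 4
```

```text
-243 [[0.07, 0.03, -0.5], [0.06, 0.03, -0.5], [0.08, 0.03, -0.5], [0.07, 0.02, -0.5], [0.07, 0.02, -0.5]]
-258 [[0.07, 0.01, -0.5], [0.08, 0.01, -0.5], [0.07, 0.01, -0.5], [0.08, 0.0, -0.5], [0.08, 0.0, -0.5]]
-273 [[0.07, -0.01, -0.5], [0.08, -0.01, -0.5], [0.07, -0.01, -0.5], [0.07, -0.02, -0.5], [0.08, -0.02, -0.5]]
-288 [[0.09, -0.03, -0.67], [0.09, -0.04, -0.67], [0.09, -0.05, -0.67], [0.09, -0.05, -0.67], [0.08, -0.06, -0.67]]
```

carry_out(
  series=[
    [0.13,0.06,0,-1],
    [0.15,0.05,0,-1],
    [0.14,0.03,0,-1],
    [0.15,0.02,0,-1],
    [0.16,0,0,-1],
  ],
)

```text
t: 16.05
eef_pos: [575.4, 201.6, 160.0]
tcp_rot: [-3.141, 0.001, -0.047]
ft_force: [-6.1, -2.0, 7.3]
opening: 0.184
grip_force: 30.0
```

carry_out(
  series=[
    [0.07,-0.01,0,-0.5],
    [0.08,-0.01,0,-0.5],
    [0.07,-0.01,0,-0.5],
    [0.07,-0.02,0,-0.5],
    [0.08,-0.02,0,-0.5],
  ],
)

```text
t: 16.55
eef_pos: [593.7, 198.2, 160.0]
tcp_rot: [-3.141, 0.001, -0.307]
ft_force: [-4.7, -0.2, 8.3]
opening: 0.182
grip_force: 30.0
```

carry_out(
  series=[
    [0.09,-0.03,0,-0.67],
    [0.09,-0.04,0,-0.67],
    [0.09,-0.05,0,-0.67],
    [0.09,-0.05,0,-0.67],
    [0.08,-0.06,0,-0.67],
  ],
)

```text
t: 17.05
eef_pos: [615.8, 186.4, 160.1]
tcp_rot: [3.142, 0.001, -0.659]
ft_force: [-6.1, 0.0, 7.0]
opening: 0.183
grip_force: 30.0
```

Run:
```python
from h import *
s=env.state(); print(s["eef_pos"],np.degrees(s["tcp_rot"][2]),s["joints"].round(2),s["ft_force"],s["opening"])
a=np.degrees(np.arctan2(s["eef_pos"][1]-129.5,s["eef_pos"][0]-571.8)); print(a, 571.8-72*np.cos(np.radians(a)),129.5-72*np.sin(np.radians(a)))
```

```text
[615.77882112 186.42808994 160.05080893] -37.741219940459324 [0.19 0.57 1.57 0.   1.   2.42] [-6.12393926  0.04441123  7.04420455] 0.1831502534068605
52.31273407158387 527.7827154370392 72.52212131271176
```

carry_out(
  series=[
    [0,0,0,0],
    [0,0,0,0],
    [0,0,0,0],
    [0,0,0.65,0],
    [0,0,0.65,0],
  ],
  fingers=0.16,
)

```text
t: 17.55
eef_pos: [615.7, 186.3, 224.2]
tcp_rot: [3.14, 0.001, -0.655]
ft_force: [0.1, -0.9, 0.5]
opening: 0.416
grip_force: 0.0
```

carry_out(
  series=[
    [0,0,0,1],
    [-0.09,-0.12,0,1],
    [-0.09,-0.12,0,1],
    [-0.09,-0.12,0,1],
    [-0.09,-0.12,0,1],
  ],
)

```text
t: 18.05
eef_pos: [597.8, 162.2, 224.1]
tcp_rot: [3.141, 0.0, -0.127]
ft_force: [0.0, -0.1, -0.1]
opening: 0.419
grip_force: 0.0
```

carry_out(
  series=[
    [-0.09,-0.12,0,1],
    [-0.09,-0.12,0,1],
    [-0.09,-0.12,0,1],
    [-0.09,-0.12,0,1],
    [-0.09,-0.12,0,1],
  ],
)

```text
t: 18.55
eef_pos: [575.3, 132.1, 224.1]
tcp_rot: [3.142, 0.0, 0.397]
ft_force: [0.3, -0.2, 0.5]
opening: 0.423
grip_force: 0.0
```

carry_out(
  series=[
    [-0.09,-0.12,0,1],
    [-0.09,-0.12,0,1],
    [-0.09,-0.12,0,1],
    [-0.09,-0.12,0,1],
    [-0.09,-0.12,0,1],
  ],
)

```text
t: 19.05
eef_pos: [552.8, 102.1, 224.1]
tcp_rot: [3.141, 0.0, 0.92]
ft_force: [-1.1, 0.4, 0.3]
opening: 0.42
grip_force: 0.0
```

carry_out(
  series=[
    [-0.09,-0.12,0,1],
    [-0.09,-0.12,0,1],
    [-0.09,-0.12,0,1],
    [-0.09,-0.12,0,1],
    [-0.09,-0.12,0,1],
  ],
)

```text
t: 19.55
eef_pos: [530.3, 72.1, 224.2]
tcp_rot: [3.141, -0.0, 1.444]
ft_force: [-0.1, -0.5, 0.0]
opening: 0.422
grip_force: 0.0
```

carry_out(
  series=[
    [0,0,0,1],
    [0,0,0,1],
    [0,0,0,1],
    [0,0,0,1],
    [0,0,0,1],
  ],
)

```text
t: 20.05
eef_pos: [530.5, 72.4, 224.2]
tcp_rot: [3.141, 0.0, 1.968]
ft_force: [0.5, -0.4, 0.4]
opening: 0.422
grip_force: 0.0
```

carry_out(
  series=[
    [0,0,0,1],
    [0,0,0,1],
    [0,0,0,1],
    [0,0,0,1],
    [0,0,0,1],
  ],
)

```text
t: 20.55
eef_pos: [530.5, 72.4, 224.1]
tcp_rot: [3.142, 0.0, 2.491]
ft_force: [0.0, 0.3, -0.3]
opening: 0.42
grip_force: 0.0
```

```bash
python3 arc.py -127.7 60 3
```

```text
-128 [[-0.06, 0.05, -0.5], [-0.05, 0.05, -0.5], [-0.06, 0.05, -0.5], [-0.05, 0.06, -0.5], [-0.05, 0.06, -0.5]]
-143 [[-0.04, 0.06, -0.5], [-0.04, 0.06, -0.5], [-0.04, 0.07, -0.5], [-0.03, 0.06, -0.5], [-0.03, 0.07, -0.5]]
-158 [[-0.03, 0.07, -0.5], [-0.02, 0.08, -0.5], [-0.02, 0.07, -0.5], [-0.02, 0.07, -0.5], [-0.01, 0.08, -0.5]]
-173 [[-0.01, 0.07, -0.5], [0.0, 0.08, -0.5], [0.0, 0.07, -0.5], [0.0, 0.08, -0.5], [0.01, 0.07, -0.5]]
-188 [[0.02, 0.08, -0.5], [0.01, 0.07, -0.5], [0.02, 0.07, -0.5], [0.02, 0.08, -0.5], [0.03, 0.07, -0.5]]
-203 [[0.03, 0.06, -0.5], [0.04, 0.07, -0.5], [0.03, 0.07, -0.5], [0.05, 0.06, -0.5], [0.04, 0.06, -0.5]]
-218 [[0.05, 0.06, -0.5], [0.05, 0.05, -0.5], [0.05, 0.06, -0.5], [0.06, 0.05, -0.5], [0.06, 0.05, -0.5]]
-233 [[0.06, 0.04, -0.5], [0.06, 0.04, -0.5], [0.07, 0.04, -0.5], [0.06, 0.03, -0.5], [0.07, 0.03, -0.5]]
-248 [[0.07, 0.03, -0.5], [0.08, 0.02, -0.5], [0.07, 0.02, -0.5], [0.07, 0.02, -0.5], [0.08, 0.01, -0.5]]
-263 [[0.07, 0.01, -0.5], [0.08, 0.0, -0.5], [0.07, 0.0, -0.5], [0.08, 0.0, -0.5], [0.07, -0.01, -0.5]]
-278 [[0.08, -0.02, -0.5], [0.07, -0.01, -0.5], [0.07, -0.02, -0.5], [0.08, -0.02, -0.5], [0.07, -0.03, -0.5]]
-293 [[0.06, -0.03, -0.5], [0.07, -0.04, -0.5], [0.07, -0.03, -0.5], [0.06, -0.05, -0.5], [0.06, -0.04, -0.5]]
```

carry_out(
  series=[
    [-0.05,0,0,0],
    [0,0,-0.43,0],
    [0,0,-0.43,0],
    [0,0,-0.43,0],
    [0,0,0,0],
  ],
)

```text
t: 21.05
eef_pos: [526.8, 72.3, 157.6]
tcp_rot: [-3.139, -0.003, 2.484]
ft_force: [0.8, 0.2, 0.6]
opening: 0.423
grip_force: 0.0
```

carry_out(
  series=[
    [0,0,0,0],
    [0,0,0,0],
    [0,0,0,0],
    [0,0,0,0],
    [0,0,0,0],
  ],
  fingers=1,
)

```text
t: 21.55
eef_pos: [528.3, 72.1, 160.5]
tcp_rot: [3.141, 0.001, 2.486]
ft_force: [-1.4, -1.6, 6.4]
opening: 0.181
grip_force: 30.0
```

carry_out(
  series=[
    [-0.06,0.05,0,-0.5],
    [-0.05,0.05,0,-0.5],
    [-0.06,0.05,0,-0.5],
    [-0.05,0.06,0,-0.5],
    [-0.05,0.06,0,-0.5],
  ],
)

```text
t: 22.05
eef_pos: [514.8, 85.4, 160.5]
tcp_rot: [3.141, 0.001, 2.222]
ft_force: [-1.5, -3.6, 7.4]
opening: 0.183
grip_force: 30.0
```

carry_out(
  series=[
    [-0.04,0.06,0,-0.5],
    [-0.04,0.06,0,-0.5],
    [-0.04,0.07,0,-0.5],
    [-0.03,0.06,0,-0.5],
    [-0.03,0.07,0,-0.5],
  ],
)

```text
t: 22.55
eef_pos: [505.3, 101.4, 160.5]
tcp_rot: [-3.142, 0.001, 1.96]
ft_force: [-4.7, -4.8, 9.0]
opening: 0.182
grip_force: 30.0
```

carry_out(
  series=[
    [-0.03,0.07,0,-0.5],
    [-0.02,0.08,0,-0.5],
    [-0.02,0.07,0,-0.5],
    [-0.02,0.07,0,-0.5],
    [-0.01,0.08,0,-0.5],
  ],
)

```text
t: 23.05
eef_pos: [500.2, 120.0, 160.5]
tcp_rot: [-3.141, 0.001, 1.698]
ft_force: [-4.3, -4.1, 9.2]
opening: 0.185
grip_force: 30.0
```

carry_out(
  series=[
    [-0.01,0.07,0,-0.5],
    [0,0.08,0,-0.5],
    [0,0.07,0,-0.5],
    [0,0.08,0,-0.5],
    [0.01,0.07,0,-0.5],
  ],
)

```text
t: 23.55
eef_pos: [500.1, 138.8, 160.5]
tcp_rot: [-3.141, 0.0, 1.437]
ft_force: [-5.4, -3.5, 10.1]
opening: 0.181
grip_force: 30.0
```

carry_out(
  series=[
    [0.02,0.08,0,-0.5],
    [0.01,0.07,0,-0.5],
    [0.02,0.07,0,-0.5],
    [0.02,0.08,0,-0.5],
    [0.03,0.07,0,-0.5],
  ],
)

```text
t: 24.05
eef_pos: [504.2, 154.2, 159.9]
tcp_rot: [-3.141, 0.007, 1.176]
ft_force: [-5.3, -29.2, 5.5]
opening: 0.183
grip_force: 30.0
```

carry_out(
  series=[
    [0.01,0.03,0,-0.2],
    [0.01,0.03,0,-0.2],
    [0,0,0,0],
    [0,0,0,0],
    [0,0,0,0],
  ],
)

```text
t: 24.55
eef_pos: [505.8, 157.2, 159.6]
tcp_rot: [-3.141, 0.006, 1.136]
ft_force: [-3.6, -24.4, 2.1]
opening: 0.186
grip_force: 30.0
```

Run:
```python
from h import *
s=env.state(); print(s["eef_pos"],s["ft_force"],s["moment"])
for c in ["top","scene"]:
    im=env.read_camera(c)
    for b,a in blobs(im,(0,200,90),(4,255,255),5): print(c,b.round(1),a,ray(c,*b,178).round(1))
```

```text
[505.81310944 157.22594582 159.59373763] [ -3.56139084 -24.35569213   2.07179681] [-4.18141911  0.44254009 -0.02289715]
```

carry_out(
  series=[
    [0,0,0,0],
    [0,0,0,0],
    [0,0,0,0],
    [0,0,0.65,0],
    [0,0,0.65,0],
  ],
  fingers=0.0,
)

```text
t: 25.15
eef_pos: [506.2, 160.5, 225.0]
tcp_rot: [-3.14, 0.001, 1.136]
ft_force: [0.2, -0.8, 0.4]
opening: 0.493
grip_force: 0.0
```

carry_out(
  series=[
    [0.02,-0.25,0,1],
    [0.02,-0.25,0,1],
    [0.02,-0.25,0,1],
    [0.02,-0.25,0,1],
    [0.02,-0.25,0,1],
  ],
)

```text
t: 25.65
eef_pos: [511.6, 97.6, 224.8]
tcp_rot: [3.141, -0.0, 1.663]
ft_force: [-0.3, -0.5, -0.6]
opening: 0.498
grip_force: 0.0
```

carry_out(
  series=[
    [0.02,-0.25,0.3,1],
    [0.02,-0.25,0.3,1],
    [0.02,-0.25,0.3,1],
    [0.02,-0.25,0.3,1],
    [0.02,-0.25,0.3,1],
  ],
)

```text
t: 26.15
eef_pos: [516.6, 35.1, 300.4]
tcp_rot: [3.141, 0.0, 2.187]
ft_force: [0.1, 0.9, -0.2]
opening: 0.502
grip_force: 0.0
```

carry_out(
  series=[
    [0.02,-0.25,0,1],
    [0.02,-0.25,0,1],
    [0.02,-0.25,0,1],
    [0.02,-0.25,0,1],
    [0.02,-0.25,0,1],
  ],
)

```text
t: 26.65
eef_pos: [521.7, -27.4, 299.8]
tcp_rot: [3.141, 0.0, 2.711]
ft_force: [-0.7, -0.9, -0.9]
opening: 0.498
grip_force: 0.0
```

carry_out(
  series=[
    [0.02,-0.25,0,1],
    [0.02,-0.25,0,0.8],
    [0,0,0,0],
    [0,0,0,0],
    [0,0,0,0],
  ],
)

```text
t: 27.15
eef_pos: [523.6, -51.6, 299.7]
tcp_rot: [3.141, 0.0, 2.893]
ft_force: [0.3, -0.5, -0.3]
opening: 0.501
grip_force: 0.0
```

Run:
```python
from h import *
s=env.state(); print(s["eef_pos"],np.degrees(s["tcp_rot"][2]),s["ft_force"])
for c in ["wrist","scene"]:
    im=env.read_camera(c);k=env.calibration(c)
    for b,a in blobs(im,(0,200,90),(4,255,255),5): print(c,b.round(1),a,ray(c,*b,178,k).round(1))
    cv2.imwrite(f"pics/{c}2.png",im[:,:,::-1])
```

```text
[523.57424043 -51.62369905 299.71113733] 165.74984960486745 [ 0.32016808 -0.4681076  -0.30008818]
wrist [512.1 127. ] 227 [503.8 153.9 178. ]
scene [336.6 208.2] 37 [507.4 149.4 178. ]
```

View pics/wrist2.png

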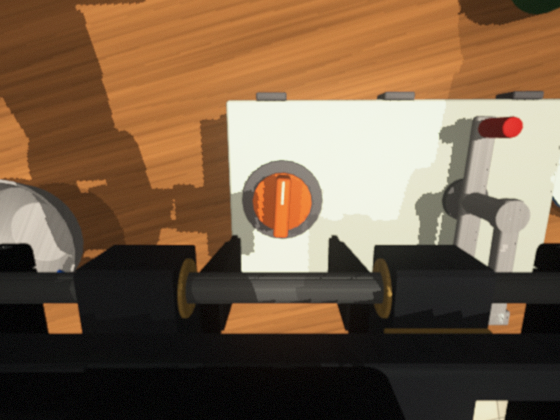

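The crank now lies under the bridge, with its free peg at about (512,127), so it stopped after about 460° in total. The earlier strokes passed this angle freely, so this is the stop. The knob disc is at (282,200).

Run:
```python
from h import *
k=env.calibration("wrist")
for u,v,z in [(282,199,135),(282,203,144),(284,177,174),(281,236,174)]: print(ray("wrist",u,v,z,k).round(1))
```

```text
[524.4 -54.4 135. ]
[526.6 -54.9 144. ]
[497.9 -45.5 174. ]
[550.9 -61.9 174. ]
```

carry_out(
  series=[
    [0.04,-0.06,-0.6,0],
    [0,0,-0.6,0],
    [0,0,-0.6,0],
    [0,0,-0.6,0],
    [0,0,-0.56,0],
  ],
)

```text
t: 27.75
eef_pos: [525.5, -54.8, 150.5]
tcp_rot: [3.141, 0.0, 2.894]
ft_force: [0.5, 0.1, 0.6]
opening: 0.499
grip_force: 0.0
```

carry_out(
  series=[
    [0,0,0,0],
    [0,0,0,0],
    [0,0,0,0],
    [0,0,0,0],
    [0,0,0,0],
  ],
  fingers=1,
)

```text
t: 28.25
eef_pos: [526.0, -54.9, 152.7]
tcp_rot: [3.141, 0.002, 2.894]
ft_force: [-4.0, 8.6, 10.7]
opening: 0.147
grip_force: 29.9
```

carry_out(
  series=[
    [0,0.02,0,-1],
    [0,0,0,-1],
    [0,0,0,-1],
    [0,0,0,-1],
    [0,0,0,-1],
  ],
)

```text
t: 28.75
eef_pos: [525.9, -54.8, 152.8]
tcp_rot: [3.141, 0.002, 2.367]
ft_force: [-2.5, -3.5, 6.4]
opening: 0.147
grip_force: 29.9
```

carry_out(
  series=[
    [0,0,0,-1],
    [0,0,0,-1],
    [0,0,0,-1],
    [0,0,0,-1],
    [0,0,0,-1],
  ],
)

```text
t: 29.25
eef_pos: [525.8, -54.9, 152.8]
tcp_rot: [3.141, 0.002, 1.843]
ft_force: [-2.2, -4.0, 6.4]
opening: 0.151
grip_force: 30.0
```

carry_out(
  series=[
    [0,0,0,-1],
    [0,0,0,-1],
    [0,0,0,-1],
    [0,0,0,-0.7],
    [0,0,0,0],
  ],
)

```text
t: 29.75
eef_pos: [525.7, -54.9, 152.8]
tcp_rot: [3.14, 0.001, 1.457]
ft_force: [-3.2, -4.8, 7.2]
opening: 0.146
grip_force: 29.9
```

Run:
```python
from h import *
s=env.state(); print(s["eef_pos"],np.degrees(s["tcp_rot"][2]),s["ft_force"],s["moment"])
```

```text
[525.69081581 -54.88312184 152.77569019] 83.49661671995418 [-3.18029268 -4.79469065  7.24792461] [-0.83213731  0.54936419 -0.11511736]
```

carry_out(
  series=[
    [0,0,0,-0.4],
    [0,0,0,-0.4],
    [0,0,0,-0.3],
    [0,0,0,0],
    [0,0,0,0],
  ],
)

```text
t: 30.25
eef_pos: [525.7, -54.7, 152.8]
tcp_rot: [3.14, 0.001, 1.346]
ft_force: [-2.7, -2.2, 5.7]
opening: 0.152
grip_force: 30.8
```

Run:
```python
from h import *
s=env.state(); print(s["eef_pos"],np.degrees(s["tcp_rot"][2]),s["ft_force"],s["moment"])
```

```text
[525.72586412 -54.65198126 152.79437129] 77.12815142428249 [-2.67073814 -2.20264949  5.68611144] [-0.39185867  0.41380478  0.68582961]
```

carry_out(
  series=[
    [0,0,0,0],
    [0,0,0,0],
    [0,0,0,0],
    [0,0,0,0],
    [0,0,0.4,0],
  ],
  fingers=0.0,
)

```text
t: 30.75
eef_pos: [524.6, -54.1, 170.1]
tcp_rot: [-3.138, -0.0, 1.344]
ft_force: [0.2, -0.2, 0.8]
opening: 0.483
grip_force: 0.0
```

carry_out(
  series=[
    [0,0,0.6,0],
    [0,0,0.6,0],
    [-0.5,0,0.6,0],
    [-0.5,0,0.6,0],
    [-0.5,0,0.4,0],
  ],
)

```text
t: 31.25
eef_pos: [449.9, -54.2, 313.4]
tcp_rot: [3.14, 0.0, 1.345]
ft_force: [0.6, 0.1, 0.6]
opening: 0.498
grip_force: 0.0
```

carry_out(
  series=[
    [-0.6,-0.5,0,0],
    [-0.6,-0.5,0,0],
    [-0.2,-0.5,0,0],
    [0,0,0,0],
    [0,0,0,0],
  ],
)

```text
t: 31.75
eef_pos: [380.6, -129.4, 311.8]
tcp_rot: [3.141, -0.0, 1.343]
ft_force: [-0.3, 0.2, -0.4]
opening: 0.503
grip_force: 0.0
```

Run:
```python
from h import *
print(env.state()["eef_pos"])
a=env.read_camera("top")[120:270,170:370]; b=env.read_camera("scene")[130:280,210:410]
cv2.imwrite("pics/f.png",np.vstack([cv2.resize(x,(400,300),interpolation=cv2.INTER_CUBIC) for x in (a,b)])[:,:,::-1])
```

```text
[ 380.59192444 -129.41984269  311.76610901]
```

View pics/f.png

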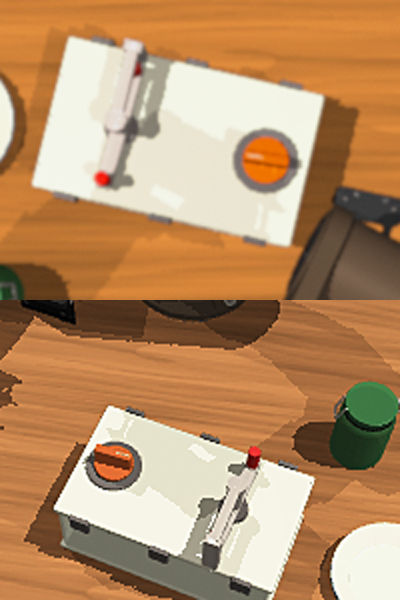

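The final view shows the knob bar turned about a quarter turn, at (265,158) in the top crop. The crank is still at its stop under the bridge, with its free peg at (103,180). The gripper is clear of everything.

```bash
python3 -c "
from cell import env
print(env.job_done())"
```

```text
the job is handed in; nothing more can be done
None
```

I handed the job in at about 32 s: the crank is wound about 460° clockwise to a firm stop, the lock knob is turned to its end stop, and the arm is clear; no pass or fail verdict came back.

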